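# Level the casting table with the wedge from its case

### The arm

A 6-joint arm with a two-finger parallel gripper is mounted at the origin on a cart in front of the work surface, level with it; the furniture and walls round the work are solid. World frame = base frame: x ahead of the robot, y to its left, z up, the work surface at z = 0. Lengths are in m, angles in degrees, forces in N, time in s.
With the tool pointing down it reaches from about 0.275 to 0.85 m from the base axis. Payload 19 kg.
Tool frame: the origin (TCP) lies between the finger pads; the fingertips stand 25 mm ahead of it and the grasp point (between the pads) lies 6 mm ahead of it; z points along the fingers, y is the line along which they close (so a half turn about z gives the same grasp; the last joint's range is limited). The gripper opens to 85 mm and grips with 20 to 120 N. Pads are 22 mm wide; open, the fingers measure 114 mm over their backs; the gripper's body (76 mm by 85 mm) begins 54 mm behind the grasp point. The pads swing forward as they close: fully open they stand 13 mm farther back than shut.
Start: joints at [-80.329, 8.623, 82.357, -0, 89.026, -7.678], TCP at [0.171, -0.549, 0.256] pointing down, gripper open.
Joint ranges: [-160.23, 160.23], [-39.13, 120.54], [6.94, 153.29], [-79.49, 259.48], [9.18, 160.14], [-161.06, 161.06]. Speed limits (degrees/s): [108.29, 108.29, 127.2, 172.46, 172.46, 172.46].

### API

Orientations are given as [roll, pitch, yaw] about the fixed x, y, z axes, in that order (R = Rz(yaw) Ry(pitch) Rx(roll)).
In Python, from plant import * gives the robot as it stands. The module is installed in compiled form; this text tells all that it offers.
- The arm moves only by the tool play_rows, never from a script. Its argument "moves" is a list of rows, each a list of 3 entries, a list of its own where there are three numbers: the finger opening in cm, from 0 to 8.54, then the shift along the world's x, y, z in cm, then the turn, a rotation vector about the world's x, y, z in degrees. A call has 1 to 8 rows; each row shifts and turns the commanded pose from where the row before left it; what a row does not reach is not made up. A row lasts 1/10 s, in which the tool goes at most 50 mm and 8.59 degrees, less where a joint would pass 70% of its speed; a pose out of reach is approached as far as the arm can. A call with a gripper value outside its range is refused whole. The fingers move at their own pace and stop on an object; the grip force is fixed at half the most. Time passes only in rows, so rows that do not move let the fingers close. It gives the time, the measured TCP pose, the force, the opening and the grip force at its end, in the units of the state.
- state(): the state, without advancing time (a new reading comes with each control period).
- read_camera(name): name is "side" or "top"; returns (picture, depth): 400x640x3 uint8, blue, green, red; 400x640 float32, m along the optical axis (not along the pixel's ray), 0 where there is no reading.
- get_calibration(name): a dict with "camera_matrix" (3x3 intrinsics, pixels), "eye" and "rotation" of the camera in the world. Camera axes: x right, y up, looking along -z (the intrinsics and any distortion apply to the point x, -y, -z); pixel columns grow to the right and rows downward; lengths in m; the calibration is good to about 2 mm. A picture is of the moment at which its call begins. get_calibration takes no time and is no camera call.
- close_job(): hands the job in; it is judged then, once.
Trained networks look in the newest picture that a camera, given by its name, has taken for a name from the list of things; names that differ only in an ending like _2 or _b are one class to them, and where a whole thing is asked for, a point or a joint stands for the part that bears it (a point fixed in the world has none). Each returns a list of dicts, best first, with "confidence" (0 to 1); they miss things now and then, are a little off and sometimes report something else, mostly with a low value. They report only what shows in the picture. A call takes as long as a camera call. They do not tell look-alikes from the thing itself.
- look_for(camera, target): "xy" ([column, row] as shares, 0 to 1, of the picture: columns of its width, rows of its height, amid what is visible of it).
- cut_out(camera, target): "pixels" (400x640 bool, what is visible of it) and "xy" ([column, row] as shares, 0 to 1, of the picture: columns of its width, rows of its height, amid what is visible of it).
The state is a dict: "time_s": time; "qpos": joint angles; "joint_vel": joint speeds; "joint_torque": joint torques, N m; "eef_pos": TCP position; "ee_rot": TCP orientation; "ft_force": force on the tool from outside, world axes, zero at the start; "ft_torque": the same for the moment, N m; "opening": opening from 0.0 (shut) to 1.0 (fully open); "gripper_force": force on a finger pad.
Only numpy, scipy, OpenCV 4.12 (cv2) and the standard library are available. Lean on these libraries where they do the work, as an engineer would, in place of code of your own. Each camera call takes 0.05 s, during which the arm holds its last target. There are 200 camera calls.

### The job

Lift the blue lid off the grey case by its knob and set it down flat on the worktop, take out the orange wedge, and with the wedge flat on the worktop push its thin end under the front lip of the hinged aluminium levelling plate until the lip just lifts off the side rails, about 4 mm clear. Finish there, still gripping the wedge with the plate resting on it; raise the plate with the wedge alone, and leave the vial, timer and small beaker where they are.

Things in the scene. Friction and masses are not known exactly. Their poses are not given: they have to be found in the camera images.
- case: grey open-topped storage case, fixed, 150 x 112 x 40 mm (long side along its x), walls and floor 4 mm; origin at the centre of its underside, on the worktop. The wedge lies inside under the lid. The worktop in front of the hotplate (between case and levelling table, around x 0.44, y -0.02) is clear, with room for the lid laid long side along world x.
- lid: loose blue plastic lid, 162 x 124 mm (long side along its x), 150 g, a top panel with a 13 mm deep skirt that hangs loosely over the case's walls (2 to 3 mm play); origin at the centre of its underside (lower edge of the skirt, 28 mm over the worktop while on the case, 0 on the worktop). Panel top is 16 mm above the origin; a round black knob stands at its centre.
- lid_knob (a point): middle of the lid's knob: a black cylinder 28 mm across and 20 mm high (10 mm above and below this point) on a thinner 18 mm neck; this point is 34 mm above the lid's origin.
- wedge: loose orange wedge, 100 x 26 mm, 110 g: heel block 30 mm long, 32 mm high, gripped across its y, then along its +x a 70 mm taper whose top falls evenly from 18.4 to 3 mm (0.22 mm per mm). Origin on the underside below the middle of the heel. At first it lies on the case's 4 mm floor, turned up to 0.1 rad from the case, thin end to the case's +x.
- wedge_tip (a point): the thin end of the wedge, on the underside, 85 mm from the wedge's origin along its +x.
- frame: fixed dark steel frame of the levelling table, 170 (y) x 165 mm: two side rails 16 mm wide, 10 mm high, between them a 138 mm gap open to the front (bare worktop), a bar across the rear. Origin on the worktop straight below the middle of the plate's front lip; +x points from the lip to the rear hinge (the way to push the wedge), z up.
- lip (a point): lower front edge of the aluminium plate, middle of the lip; 10 mm above the worktop while the plate lies on the rails. The plate is 8 mm thick, its underside is free for the wedge from the lip to the rear bar (140 mm); nothing on the plate is higher than 30 mm over the worktop.
- plate (a joint): angle of the hinged plate (0.5 to 1 kg): 0 lying on the side rails, growing as the lip rises; hinge axis 150 mm behind the lip, so 0.01 rad lifts the lip 1.5 mm. It falls back by its own weight.
- vial: small clear glass vial, 27 mm across, 47 mm high, loose bystander; origin at the centre of its underside.
- clock: white timer with a red dial, 44 x 62 x 52 mm, loose bystander; origin at the centre of its underside.
- small_beaker: small glass beaker, 49 mm across, 58 mm high, loose bystander; origin at the centre of its underside.
There are look-alikes about, which are no part of the job. There is more than one size of the lid; the job needs the larger.

How it is judged (in metres and radians):
On the way, in this order (a step that is already met when the one before it is completed fails the run):
1. the lid lies flat on the worktop, let go (height (world z) of lid below 0.005 m and angle between lid's own z axis and vertical below 0.1 rad and contact force between the fingers and lid below 0.1 N), for 0.2 s.
2. the wedge is out of the case (horizontal distance between wedge and case above 0.11 m), for 0.1 s.
3. the wedge carries the plate's lip, lifted off the rails (value of joint plate above 0.0133 rad and contact force between wedge and frame above 0.7 N), for 0.2 s.
At the end, for the whole second after the job is handed in: The robot still grips the wedge (over 2 N), which lies still and flat on the worktop (within 5 mm), tip over 30 mm under the lip; the plate rests on it (over 0.7 N), lip lifted 2 to 7 mm (0.0133 to 0.0467 rad), the robot not touching the table; the lid lies flat on the worktop (all of step 3 and value of joint plate below 0.0467 rad and contact force between the fingers and wedge above 2 N and contact force between each of the arm, the fingers and frame below 0.5 N and height (world z) of each of wedge, wedge_tip, lid below 0.005 m and x of wedge_tip in the frame of frame above 0.03 m and y of wedge_tip in the frame of frame between -0.07 and 0.07 m and linear speed of wedge below 0.02 m/s and angle between lid's own z axis and vertical below 0.1 rad); the arm keeps its last pose, push and grip.
It fails at once if the robot raises or presses the levelling table itself (contact force between any of the fingers, the arm and frame above 3 N).
It fails at once if a bystander is disturbed (distance of any of vial, clock, small_beaker from where it was at the start of the episode above 0.02 m).
It also fails if it takes over 56 s, if anything falls off the work surface, if the arm or the gripper's body presses on something with over 40 N, if the wrist force passes 120 N, or if a joint passes its speed limit or range.

## Working session

There is one attempt and no reset: what is moved stays moved. The work goes in short steps, Python scripts to look and compute and a tool call to move; the robot and the scene stay as the last step left them, time stands still between calls to the robot, and variables do not carry over. Pictures are saved under pics/ and viewed, at most 10 in all, crops included, and the job is handed in when it is done.

Besides the shell and the picture viewer there is one more tool, called as name(argument=value, ...) on one line, values as JSON. play_rows: Moves the arm, as the interface text tells. Its arguments: {"type":"object","properties":{"moves":{"type":"array","items":{"type":"array"}}},"required":["moves"]}

```bash
mkdir -p pics
cat > h.py <<'E'
from plant import *
import numpy as np, cv2
def cloud(name, depth):
    c=get_calibration(name); K=np.array(c["camera_matrix"]); 
    v,u=np.mgrid[0:400,0:640]
    x=(u-K[0,2])/K[0,0]*depth; y=(v-K[1,2])/K[1,1]*depth
    P=np.stack([x,-y,-depth],-1)@np.array(c["rotation"]).T+np.array(c["eye"])
    P[depth<=0]=np.nan
    return P
E
python3 - <<'E'
from h import *
for n in ("top","side"):
    im,d=read_camera(n); cv2.imwrite(f"pics/{n}0.png",im); P=cloud(n,d)
    np.save(f"{n}0.npy",P)
    print(n,get_calibration(n)["eye"],{k:v for k,v in get_calibration(n).items() if k not in("eye","rotation","camera_matrix")})
    for t in("case","lid","lid_knob","frame","lip","vial","clock","small_beaker"):
        for r in cut_out(n,t)[:4]:
            q=P[r["pixels"]]; 
            print(t,round(r["confidence"],2),(np.array(r["xy"])*[640,400]).round(),np.nanmedian(q,0).round(3),np.nanpercentile(q,2,axis=0).round(3),np.nanpercentile(q,98,axis=0).round(3))
print(state())
E
```

```text
Traceback (most recent call last):
  File "h.py", line 7, in cloud
    P=np.stack([x,-y,-depth],-1)@np.array(c["rotation"]).T+np.array(c["eye"])
      ~~~~~~~~~~~~~~~~~~~~~~~~~~~~~~~~~~~~~~~~~~~~~~~~~~~~^~~~~~~~~~~~~~~~~~~
ValueError: operands could not be broadcast together with shapes (400,640) (3,)
```

```bash
sed -i 's/np.array(c\["rotation"\]).T/R.from_euler("xyz",c["rotation"],degrees=True).as_matrix().T/; 2a from scipy.spatial.transform import Rotation as R' h.py
python3 - <<'E'
from h import *
for n in ("top","side"):
    im,d=read_camera(n); cv2.imwrite(f"pics/{n}0.png",im); print(n,get_calibration(n)); P=cloud(n,d)
    np.save(f"{n}0.npy",P)
    for t in("case","lid","lid_knob","frame","lip","vial","clock","small_beaker"):
        for r in cut_out(n,t)[:4]:
            q=P[r["pixels"]]; 
            print(t,round(r["confidence"],2),(np.array(r["xy"])*[640,400]).round(),np.nanmedian(q,0).round(3),np.nanpercentile(q,2,axis=0).round(3),np.nanpercentile(q,98,axis=0).round(3))
print(state())
E
```

```text
top {'camera_matrix': array([[399.38114632,   0.        , 325.50778515],
       [  0.        , 399.38114632, 201.58129361],
       [  0.        ,   0.        ,   1.        ]]), 'eye': array([ 0.50133844, -0.11248894,  1.21958411]), 'rotation': array([ 4.48043812e+00,  1.76983112e-02, -8.97998117e+01])}
lid 0.79 [353. 241.] [ 0.48  -0.198  0.012] [ 0.432 -0.258  0.007] [ 0.528 -0.141  0.032]
lid 0.74 [206. 245.] [0.468 0.237 0.043] [0.389 0.177 0.037] [0.547 0.301 0.069]
lid_knob 0.87 [204. 245.] [0.467 0.239 0.043] [0.389 0.179 0.036] [0.544 0.303 0.069]
lid_knob 0.84 [353. 236.] [ 0.48  -0.198  0.012] [ 0.432 -0.258  0.005] [ 0.529 -0.141  0.032]
frame 0.97 [411. 186.] [ 0.645 -0.366  0.018] [ 0.565 -0.449  0.005] [ 0.727 -0.284  0.029]
lip 0.96 [411. 188.] [ 0.638 -0.366  0.018] [ 0.565 -0.435  0.01 ] [ 0.717 -0.297  0.03 ]
clock 0.68 [217. 163.] [0.703 0.209 0.05 ] [0.682 0.183 0.019] [0.724 0.239 0.055]
side {'camera_matrix': array([[412.68922229,   0.        , 320.22673833],
       [  0.        , 412.68922229, 202.71316552],
       [  0.        ,   0.        ,   1.        ]]), '
[... 794 characters left out ...]
5 -0.304  0.029]
{'time_s': 0.95, 'qpos': array([-8.03290614e+01,  8.62314328e+00,  8.23566524e+01,  1.67961452e-03,
        8.90252678e+01, -7.67720961e+00]), 'joint_vel': array([ 0.0553766 ,  0.0009932 , -0.00906858,  0.02247747, -0.11055892,
       -0.08093354]), 'joint_torque': array([-1.84457771e-03, -7.12810349e+01, -5.71039331e+01, -2.97002562e-04,
        1.63704506e-03, -1.38052786e-05]), 'eef_pos': array([ 0.17144209, -0.54882613,  0.2562679 ]), 'ee_rot': array([-1.79995206e+02, -2.34076327e-03,  1.73481195e+01]), 'ft_force': array([0.06089832, 0.53347712, 1.23626351]), 'ft_torque': array([ 0.01096034,  0.04398143, -0.01480563]), 'gripper_force': 0.0, 'opening': 1.0028197800515213}
```

View pics/top0.png

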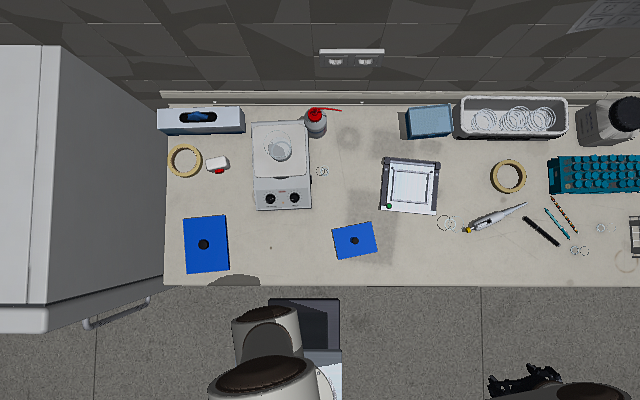

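View pics/side0.png

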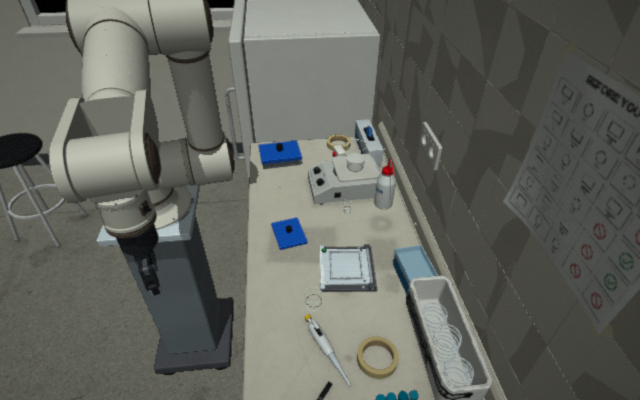

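Candidates for the lid in the top picture are (206,245), which measures about 160 x 124 mm with its top at 43 mm (on the case), and (353,241), which is smaller with its top at 12 mm, lying on the worktop. I choose (206,245). Frame at (411,186). The clock is at (217,163). The vial and beaker are the faint rings near (321,171) and (447,222).

Run:
```python
from h import *
im=cv2.imread("pics/top0.png"); cv2.imwrite("pics/lidcrop.png",cv2.resize(im[190:300,160:400],None,fx=3,fy=3))
T=np.load("top0.npy"); S=np.load("side0.npy")
def rect(Pm,name):
    r=cv2.minAreaRect(Pm[:,:2].astype(np.float32)*1000); print(name,np.round(r[0],1),np.round(r[1],1),round(r[2],2),len(Pm))
for n,P in(("top",T),("side",S)):
    a=P.reshape(-1,3); a=a[~np.isnan(a).any(1)]
    def box(x0,x1,y0,y1,z0,z1): return a[(a[:,0]>x0)&(a[:,0]<x1)&(a[:,1]>y0)&(a[:,1]<y1)&(a[:,2]>z0)&(a[:,2]<z1)]
    rect(box(.36,.58,.14,.35,.038,.05),n+" lid")
    rect(box(.36,.58,.14,.35,.06,.08),n+" knob")
    rect(box(.36,.58,-.29,-.11,.008,.02),n+" small lid")
    rect(box(.5,.8,-.48,-.26,.014,.022),n+" plate")
    rect(box(.5,.8,-.48,-.26,.006,.035),n+" table")
    rect(box(.5,.8,-.48,-.26,.006,.0125),n+" rails")
    h=box(.4,.75,-.1,.12,.03,.2); print(n,"hotplate",np.percentile(h,1,axis=0).round(3),np.percentile(h,99,axis=0).round(3))
    w=box(.2,.6,-.12,.12,-.01,.008); print("worktop x",w[:,0].min(),"z",np.median(w[:,2]))
    for nm,b in(("vial",(.6,.72,-.15,-.05)),("beaker",(.45,.65,-.53,-.45))):
        q=box(*b,.012,.09); print(nm,len(q),q.min(0).round(3) if len(q) else '',q.max(0).round(3) if len(q) else '')
```

```text
top lid [467.6 240.2] [162.1 125.2] 5.42 2241
top knob [467.7 240. ] [25.3 26.7] 15.54 80
top small lid [ 486.9 -200.8] [144.  211.9] 80.59 1168
top plate [ 684.2 -371.4] [169.7 241.5] 84.89 1968
top table [ 653.  -375.5] [294.  206.1] 1.37 3053
top rails [ 652.1 -375.5] [292.1 206.1] 1.37 523
top hotplate [ 0.571 -0.066  0.047] [0.748 0.097 0.144]
worktop x 0.3429056231009112 z -0.00043382583073170444
vial 225 [ 0.602 -0.119  0.013] [ 0.72  -0.05   0.087]
beaker 35 [ 0.505 -0.512  0.013] [ 0.648 -0.45   0.062]
side lid [470.  238.4] [162.7 135.2] 5.4 673
side knob [469.  236.4] [31.6 24.4] 88.99 34
side small lid [ 502.1 -219.1] [124.8 170.9] 12.89 697
side plate [ 685.7 -373.7] [170.4 241.5] 84.66 1603
side table [ 651.9 -363.9] [190.5 304.4] 87.25 2460
side rails [ 668.8 -365.5] [186.4 275.9] 84.66 429
side hotplate [ 0.573 -0.071  0.032] [0.748 0.09  0.145]
worktop x 0.3431009875544938 z -0.0003862306562071316
vial 575 [ 0.6   -0.121  0.012] [ 0.72  -0.05   0.088]
beaker 38 [ 0.506 -0.513  0.012] [ 0.641 -0.45   0.061]
```

View pics/lidcrop.png

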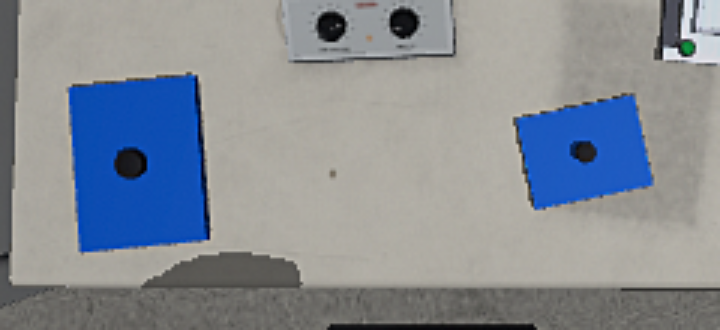

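The crop shows the large lid with its knob at pixel (204,244), on the case, and the small lid at (355,241). The choice stands: target knob at (0.468, 0.240), yaw +5.4°.

play_rows(moves=[[6,[1.2,3.3,-0.4],[0,0,-0.5]],[6,[1.2,3.3,-0.4],[0,0,-0.5]],[6,[1.2,3.3,-0.4],[0,0,-0.5]],[6,[1.2,3.3,-0.4],[0,0,-0.5]],[6,[1.2,3.3,-0.4],[0,0,-0.5]],[6,[1.2,3.3,-0.4],[0,0,-0.5]],[6,[1.2,3.3,-0.4],[0,0,-0.5]],[6,[1.2,3.3,-0.4],[0,0,-0.5]]])

```text
time_s: 1.75
eef_pos: [0.2676, -0.2835, 0.2242]
ee_rot: [180.0, -0.0, 13.3]
ft_force: [0.9, -0.1, 0.2]
opening: 0.703
gripper_force: 0.0
```

play_rows(moves=[[6,[1.2,3.3,-0.4],[0,0,-0.5]],[6,[1.2,3.3,-0.4],[0,0,-0.5]],[6,[1.2,3.3,-0.4],[0,0,-0.5]],[6,[1.2,3.3,-0.4],[0,0,-0.5]],[6,[1.2,3.3,-0.4],[0,0,-0.5]],[6,[1.2,3.3,-0.4],[0,0,-0.5]],[6,[1.2,3.3,-0.4],[0,0,-0.5]],[6,[1.2,3.3,-0.4],[0,0,-0.5]]])

```text
time_s: 2.55
eef_pos: [0.3637, -0.0193, 0.1924]
ee_rot: [180.0, -0.0, 9.3]
ft_force: [0.4, -0.2, 0.9]
opening: 0.706
gripper_force: 0.0
```

play_rows(moves=[[6,[1.2,3.3,-0.4],[0,0,-0.5]],[6,[1.2,3.3,-0.4],[0,0,-0.5]],[6,[1.2,3.3,-0.4],[0,0,-0.5]],[6,[1.2,3.3,-0.4],[0,0,-0.5]],[6,[1.2,3.3,-0.4],[0,0,-0.5]],[6,[1.2,3.3,-0.4],[0,0,-0.5]],[6,[1.2,3.0,-0.4],[0,0,-0.5]],[6,[0,0,0],[0,0,0]]])

```text
time_s: 3.35
eef_pos: [0.4479, 0.2098, 0.1635]
ee_rot: [-180.0, 0.0, 6.0]
ft_force: [-0.2, -1.1, 0.2]
opening: 0.701
gripper_force: 0.0
```

play_rows(moves=[[6,[1.0,1.5,-1.0],[0,0,-0.5]],[6,[1.0,1.4,-2.0],[0,0,0]],[6,[0,0,-2.0],[0,0,0]],[6,[0,0,-2.0],[0,0,0]],[6,[0,0,-1.0],[0,0,0]],[6,[0,0,-0.8],[0,0,0]],[6,[0,0,0],[0,0,0]]])

```text
time_s: 4.05
eef_pos: [0.4673, 0.2359, 0.0759]
ee_rot: [180.0, 0.0, 5.3]
ft_force: [-0.1, 0.3, 0.2]
opening: 0.704
gripper_force: 0.0
```

play_rows(moves=[[2,[0,0,0],[0,0,0]],[2,[0,0,0],[0,0,0]],[2,[0,0,0],[0,0,0]],[2,[0,0,0],[0,0,0]],[2,[0,0,0],[0,0,0]]])

```text
time_s: 4.55
eef_pos: [0.4678, 0.2383, 0.0778]
ee_rot: [-179.8, -0.1, 5.4]
ft_force: [-4.2, 18.9, 7.6]
opening: 0.302
gripper_force: 59.0
```

play_rows(moves=[[2,[0,0,0.5],[0,0,0]],[2,[0,0,1],[0,0,0]],[2,[0,0,1],[0,0,0]],[2,[0,0,1.5],[0,0,0]],[2,[0,0,1.5],[0,0,0]],[2,[0,0,0.5],[0,0,0]],[2,[0,0,0],[0,0,0]]])

```text
time_s: 5.25
eef_pos: [0.4678, 0.2362, 0.137]
ee_rot: [-180.0, -0.1, 5.3]
ft_force: [0.1, 0.0, -1.2]
opening: 0.302
gripper_force: 61.8
```

Run:
```python
from h import *
im,d=read_camera("side"); print(state()["ft_force"])
cv2.imwrite("pics/lift.png",cv2.resize(im[80:280,200:440],None,fx=3,fy=3))
```

```text
[-0.43009857  0.69959755 -1.61762287]
```

View pics/lift.png

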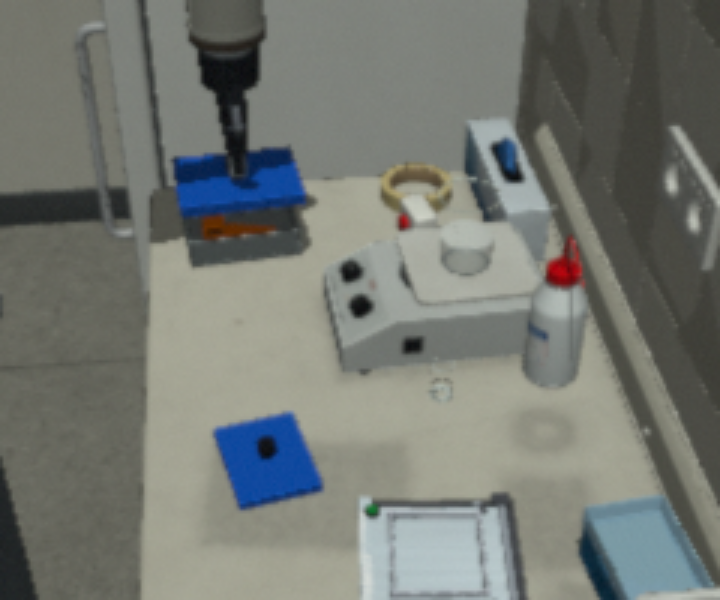

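The picture shows the lid level in the gripper and the orange wedge in the case, at crop (240,225), thin end toward +x.

play_rows(moves=[[2,[-0.2,-2.0,0],[0,0,-0.6]],[2,[-0.3,-3.5,0],[0,0,-0.7]],[2,[-0.3,-4,0],[0,0,-0.7]],[2,[-0.3,-4.0,0],[0,0,-0.7]],[2,[-0.3,-4,0],[0,0,-0.7]],[2,[-0.3,-4,0],[0,0,-0.7]],[2,[-0.2,-3,-0.5],[0,0,-0.7]],[2,[-0.2,-1.3,-1],[0,0,-0.6]]])

```text
time_s: 6.1
eef_pos: [0.4462, -0.024, 0.1209]
ee_rot: [180.0, -0.0, -0.2]
ft_force: [1.1, 0.1, -1.4]
opening: 0.304
gripper_force: 61.8
```

play_rows(moves=[[2,[0,0,-1.5],[0,0,0]],[2,[0,0,-2],[0,0,0]],[2,[0,0,-1.5],[0,0,0]],[2,[0,0,-1],[0,0,0]],[2,[0,0,-0.5],[0,0,0]],[2,[0,0,0],[0,0,0]]])

```text
time_s: 6.7
eef_pos: [0.4462, -0.0215, 0.0557]
ee_rot: [-180.0, 0.1, -0.0]
ft_force: [0.5, -0.0, -1.2]
opening: 0.304
gripper_force: 61.8
```

play_rows(moves=[[2,[0,0,-0.2],[0,0,0]],[2,[0,0,-0.2],[0,0,0]],[2,[0,0,-0.1],[0,0,0]],[2,[0,0,0],[0,0,0]]])

```text
time_s: 7.1
eef_pos: [0.4465, -0.0218, 0.0513]
ee_rot: [-180.0, -0.0, -0.1]
ft_force: [-0.1, -0.4, -2.0]
opening: 0.3
gripper_force: 61.8
```

play_rows(moves=[[2,[0,0,-0.1],[0,0,0]],[2,[0,0,-0.1],[0,0,0]],[2,[0,0,0],[0,0,0]]])

```text
time_s: 7.4
eef_pos: [0.4466, -0.0219, 0.0498]
ee_rot: [180.0, -0.0, -0.0]
ft_force: [-5.6, -0.5, 9.5]
opening: 0.305
gripper_force: 63.3
```

Contact: the lid is on the worktop. Releasing and raising.

play_rows(moves=[[6,[0,0,0],[0,0,0]],[6,[0,0,0],[0,0,0]],[6,[0,0,0],[0,0,0]],[6,[0,0,0],[0,0,0]],[6,[0,0,2],[0,0,0]],[6,[0,0,4],[0,0,0]],[6,[0,0,4],[0,0,0]]])

```text
time_s: 8.1
eef_pos: [0.4459, -0.0217, 0.1502]
ee_rot: [-180.0, 0.1, -0.1]
ft_force: [1.1, 0.0, -1.0]
opening: 0.705
gripper_force: 0.0
```

Run:
```python
from h import *
for n in("top","side"):
    im,d=read_camera(n); P=cloud(n,d); cv2.imwrite(f"pics/open_{n}.png",im)
    hsv=cv2.cvtColor(im,cv2.COLOR_BGR2HSV)
    a=P.reshape(-1,3); m=((hsv[...,0]>5)&(hsv[...,0]<22)&(hsv[...,1]>150)).reshape(-1)
    w=a[m&(a[:,0]>.36)&(a[:,0]<.58)&(a[:,1]>.16)&(a[:,1]<.32)]
    r=cv2.minAreaRect(w[:,:2].astype(np.float32)*1000); print(n,"wedge",np.round(r[0],1),np.round(r[1],1),round(r[2],2),len(w),w[:,2].min(),w[:,2].max())
    hh=w[w[:,2]>.030]; r=cv2.minAreaRect(hh[:,:2].astype(np.float32)*1000); print("heel",np.round(r[0],1),np.round(r[1],1),round(r[2],2),len(hh),np.median(hh[:,2]))
    c=a[(a[:,0]>.36)&(a[:,0]<.58)&(a[:,1]>.16)&(a[:,1]<.34)&(a[:,2]>.036)&(a[:,2]<.044)]
    r=cv2.minAreaRect(c[:,:2].astype(np.float32)*1000);print("case",np.round(r[0],1),np.round(r[1],1),round(r[2],2))
    for q in cut_out(n,"lid")[:3]: b=P[q["pixels"]]; print("lid",round(q["confidence"],2),np.nanmedian(b,0).round(3),np.nanpercentile(b,2,axis=0).round(3),np.nanpercentile(b,98,axis=0).round(3))
    if n=="top": cv2.imwrite("pics/opencrop.png",cv2.resize(im[190:300,160:400],None,fx=3,fy=3))
```

```text
top wedge [465.4 237.7] [100.8  32.4] 5.42 327 0.0015014454010200406 0.04157508370725704
heel [431.9 231.4] [29.4 26. ] 8.51 86 0.03458467443484625
case [467.8 240. ] [149.9 113.3] 5.67
lid 0.9 [ 0.509 -0.032  0.015] [ 0.483 -0.083  0.01 ] [0.528 0.033 0.021]
lid 0.6 [ 0.48  -0.199  0.012] [ 0.432 -0.258  0.007] [ 0.528 -0.141  0.031]
lid 0.57 [ 0.641 -0.366  0.019] [ 0.568 -0.432  0.013] [ 0.714 -0.3    0.03 ]
side wedge [471.9 217.4] [97.9 57.3] 14.56 40 0.00550974576954133 0.039711893249374186
heel [457.9 202.7] [20.  85.3] 67.26 8 0.03764947379339151
case [469.9 236.5] [150.2 122.9] 5.39
lid 0.96 [ 0.481 -0.21   0.012] [ 0.434 -0.264  0.004] [ 0.531 -0.143  0.031]
lid 0.95 [ 0.448 -0.037  0.015] [ 0.37  -0.087  0.003] [0.526 0.035 0.043]
```

View pics/opencrop.png

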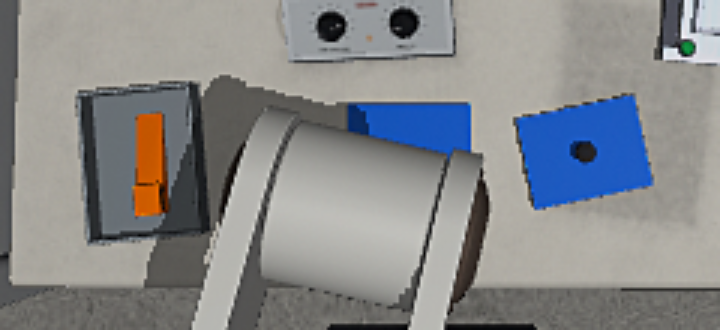

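The crop shows the large lid flat in the clear area, partly behind the arm. The wedge is in the case with its heel at (148,200) and thin end at (150,115). Refining the wedge yaw next.

Run:
```python
from h import *
from scipy.optimize import minimize
im,d=read_camera("top"); P=cloud("top",d); hsv=cv2.cvtColor(im,cv2.COLOR_BGR2HSV)
a=P.reshape(-1,3); m=((hsv[...,0]>5)&(hsv[...,0]<22)&(hsv[...,1]>150)).reshape(-1)
w=a[m&(a[:,0]>.36)&(a[:,0]<.58)&(a[:,1]>.16)&(a[:,1]<.32)]
s=w[:,0]-.417
h=np.where(s<.03,.036,.004+.0184-.22*(s-.03))
t=w[abs(w[:,2]-h)<.0035]
c=[]
for x0 in np.arange(.415,.515,.006):
    q=t[(t[:,0]>=x0)&(t[:,0]<x0+.006)]
    if len(q)>4: c.append((q[:,0].mean(),(q[:,1].min()+q[:,1].max())/2,np.ptp(q[:,1]))); print(np.round(c[-1],4))
c=np.array(c); print(np.polyfit(c[:,0],c[:,1],1),np.degrees(np.arctan(np.polyfit(c[:,0],c[:,1],1)[0])), t[:,0].min(),t[:,0].max())
# frame yaw: plate top bright edges
T=np.load("top0.npy").reshape(-1,3)
f=T[(T[:,0]>.555)&(T[:,0]<.74)&(T[:,1]>-.46)&(T[:,1]<-.275)&(T[:,2]>.006)&(T[:,2]<.035)]
r=cv2.minAreaRect(f[:,:2].astype(np.float32)*1000);print("table",np.round(r[0],1),np.round(r[1],1),round(r[2],2))
p=f[(f[:,2]>.015)&(f[:,2]<.0215)]
r=cv2.minAreaRect(p[:,:2].astype(np.float32)*1000);print("plate",np.round(r[0],1),np.round(r[1],1),round(r[2],2))
for y in np.arange(-.45,-.28,.02):
    q=p[abs(p[:,1]-y)<.01]; g=f[abs(f[:,1]-y)<.01]
    print(round(y,2),np.sort(q[:,0])[:3].round(4) if len(q) else '',np.sort(q[:,0])[-2:].round(4) if len(q) else '',np.sort(g[:,0])[:2].round(4))
print(state()["time_s"])
```

```text
[0.4191 0.2303 0.0234]
[0.4248 0.2308 0.0232]
[0.4307 0.2311 0.0237]
[0.4366 0.2311 0.0237]
[0.4426 0.2339 0.0234]
[0.4485 0.2304 0.0223]
[0.4531 0.2327 0.0235]
[0.4591 0.233  0.0235]
[0.4654 0.2339 0.0243]
[0.4715 0.2344 0.0243]
[0.4774 0.2358 0.0208]
[0.4833 0.2355 0.0245]
[0.4894 0.2356 0.0236]
[0.4949 0.2362 0.0246]
[0.5014 0.2385 0.0226]
[0.5075 0.2402 0.0259]
[0.5128 0.241  0.0239]
[0.10502861 0.18545656] 5.995714419224371 0.41752961453425474 0.5149078746549025
table [ 645.4 -367.5] [178.2 184. ] 0.06
plate [ 642.8 -367.3] [169.7 157.6] 84.55
-0.45 [0.5651 0.5804 0.6319] [0.7143 0.7145] [0.5593 0.5623]
-0.43 [0.559  0.559  0.5591] [0.7116 0.7117] [0.559 0.559]
-0.41 [0.5591 0.562  0.562 ] [0.7146 0.7176] [0.5589 0.5591]
-0.39 [0.5619 0.562  0.562 ] [0.717  0.7173] [0.5617 0.5619]
-0.37 [0.5647 0.5648 0.5648] [0.7173 0.7173] [0.5647 0.5648]
-0.35 [0.5649 0.565  0.5678] [0.7202 0.7206] [0.5563 0.5649]
-0.33 [0.5677 0.5677 0.5678] [0.7203 0.7231] [0.5677 0.5677]
-0.31 [0.5706 0.5707 0.5707] [0.7234 0.7256] [0.5705 0.5706]
-0.29 [0.5736 0.5736 0.5737] [0.7285 0.7289] [0.5704 0.5709]
8.35
```

play_rows(moves=[[4.5,[-0.2,2.6,0],[0,0,0.6]],[4.5,[-0.2,3.8,0],[0,0,0.9]],[4.5,[-0.2,3.8,0],[0,0,0.9]],[4.5,[-0.2,3.8,0],[0,0,0.9]],[4.5,[-0.2,3.8,0],[0,0,0.9]],[4.5,[-0.2,3.8,0],[0,0,0.9]],[4.5,[-0.2,3.6,-1],[0,0,0.9]],[4.5,[0,0,-2],[0,0,0]]])

```text
time_s: 9.15
eef_pos: [0.432, 0.2335, 0.1186]
ee_rot: [-179.9, -0.0, 6.2]
ft_force: [0.2, 0.2, -1.1]
opening: 0.529
gripper_force: 0.0
```

play_rows(moves=[[4.5,[0,0,-2],[0,0,0]],[4.5,[0,0,-2],[0,0,0]],[4.5,[0,0,0],[0,0,0]]])

```text
time_s: 9.45
eef_pos: [0.4305, 0.2296, 0.0759]
ee_rot: [179.9, 0.3, 6.0]
ft_force: [0.8, -0.9, 0.3]
opening: 0.526
gripper_force: 0.0
```

play_rows(moves=[[4.5,[0.1,0.1,-1.5],[0,0,0]],[4.5,[0,0,-1.5],[0,0,0]],[4.5,[0,0,-1.2],[0,0,0]],[4.5,[0,0,0],[0,0,0]]])

```text
time_s: 9.85
eef_pos: [0.4327, 0.2308, 0.0361]
ee_rot: [180.0, 0.1, 5.9]
ft_force: [-0.2, 0.4, -0.3]
opening: 0.526
gripper_force: 0.0
```

play_rows(moves=[[1.5,[0,0,0],[0,0,0]],[1.5,[0,0,0],[0,0,0]],[1.5,[0,0,0],[0,0,0]],[1.5,[0,0,0],[0,0,0]],[1.5,[0,0,0],[0,0,0]]])

```text
time_s: 10.35
eef_pos: [0.4339, 0.2313, 0.0381]
ee_rot: [-180.0, -0.1, 5.9]
ft_force: [-2.3, 0.2, 7.2]
opening: 0.294
gripper_force: 59.6
```

play_rows(moves=[[1.5,[0,0,1],[0,0,0]],[1.5,[0,0,2],[0,0,0]],[1.5,[0,0,3],[0,0,0]],[1.5,[0,0,3],[0,0,0]],[1.5,[0,0,2],[0,0,0]],[1.5,[0,0,0.5],[0,0,0]],[1.5,[0.1,-1.5,0],[0,0,-0.4]],[1.5,[0.1,-3,0],[0,0,-0.7]]])

```text
time_s: 11.15
eef_pos: [0.4351, 0.1866, 0.1519]
ee_rot: [-180.0, 0.0, 4.9]
ft_force: [0.6, -0.3, -1.1]
opening: 0.293
gripper_force: 58.9
```

play_rows(moves=[[1.5,[0.1,-4,0],[0,0,-0.8]],[1.5,[0.1,-4,0],[0,0,-0.8]],[1.5,[0.1,-4,0],[0,0,-0.8]],[1.5,[0.1,-4,0],[0,0,-0.8]],[1.5,[0.1,-4,0],[0,0,-0.8]],[1.5,[0.1,-4,0],[0,0,-0.8]],[1.5,[0.1,-4,0],[0,0,-0.8]],[1.5,[0.1,-4,0],[0,0,-0.8]]])

```text
time_s: 11.95
eef_pos: [0.4428, -0.1354, 0.1518]
ee_rot: [-180.0, 0.0, -1.6]
ft_force: [0.8, 0.1, -0.7]
opening: 0.293
gripper_force: 59.0
```

play_rows(moves=[[1.5,[0.1,-4,0],[0,0,-0.8]],[1.5,[0.1,-4,0],[0,0,-0.8]],[1.5,[0.1,-4,0],[0,0,-0.8]],[1.5,[0.1,-4,0],[0,0,-0.8]],[1.5,[0.1,-3,0],[0,0,-0.8]],[1.5,[0.1,-2,0],[0,0,0]],[1.5,[0,-0.5,0],[0,0,0]],[1.5,[0,0,0],[0,0,0]]])

```text
time_s: 12.75
eef_pos: [0.4491, -0.3488, 0.1515]
ee_rot: [-179.9, 0.1, -5.6]
ft_force: [0.1, 0.7, -1.6]
opening: 0.292
gripper_force: 59.0
```

Run:
```python
from h import *
im,d=read_camera("side"); P=cloud("side",d); cv2.imwrite("pics/carry.png",cv2.resize(im[160:320,220:420],None,fx=3.5,fy=3.5))
hsv=cv2.cvtColor(im,cv2.COLOR_BGR2HSV)
m=(hsv[...,0]>5)&(hsv[...,0]<22)&(hsv[...,1]>150)&(P[...,1]<-.25)&(P[...,1]>-.45)&(P[...,0]<.6)&(P[...,2]>.04)
w=P[m]; print(len(w),np.round(np.nanpercentile(w,[1,50,99],axis=0),4)); print(state()["eef_pos"])
top=w[np.argsort(-w[:,0])[:6]]; print(top.round(4))
```

```text
235 [[ 0.4343 -0.3773  0.1184]
 [ 0.4921 -0.3602  0.1275]
 [ 0.5325 -0.342   0.175 ]]
[ 0.44921634 -0.34817364  0.1517171 ]
[[ 0.5334 -0.3489  0.1221]
 [ 0.5332 -0.3512  0.1204]
 [ 0.5328 -0.3555  0.1207]
 [ 0.532  -0.3647  0.1221]
 [ 0.5306 -0.3481  0.1215]
 [ 0.5303 -0.3506  0.1201]]
```

View pics/carry.png

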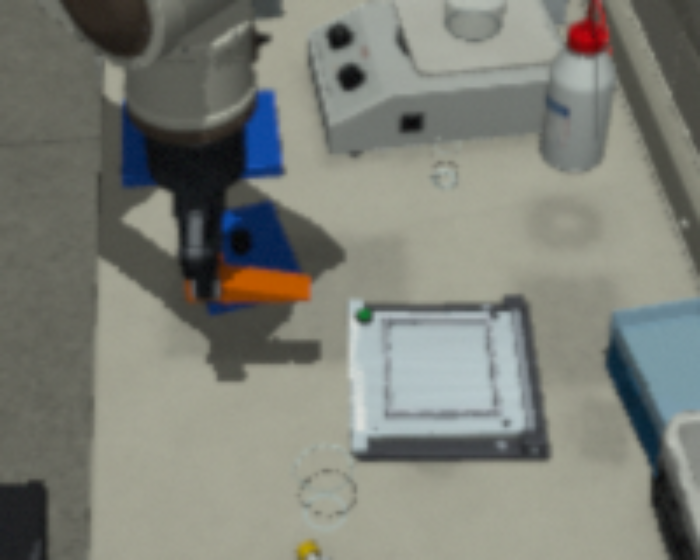

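The picture shows the wedge level in the gripper, with its tip at (0.533, -0.356), in line with the lip middle and about 32 mm in front of it. Lowering.

play_rows(moves=[[1.5,[0,0,-1.5],[0,0,0]],[1.5,[0,0,-2.5],[0,0,0]],[1.5,[0,0,-3],[0,0,0]],[1.5,[0,0,-2],[0,0,0]],[1.5,[0,0,-1.5],[0,0,0]],[1.5,[0,0,-0.7],[0,0,0]],[1.5,[0,0,0],[0,0,0]],[1.5,[0,0,0],[0,0,0]]])

```text
time_s: 13.6
eef_pos: [0.4498, -0.349, 0.041]
ee_rot: [180.0, -0.0, -5.5]
ft_force: [0.0, -0.3, -1.2]
opening: 0.293
gripper_force: 58.9
```

play_rows(moves=[[1.5,[0,0,-0.2],[0,0,0]],[1.5,[0,0,-0.1],[0,0,0]],[1.5,[0,0,0],[0,0,0]]])

```text
time_s: 13.9
eef_pos: [0.4495, -0.3489, 0.0375]
ee_rot: [180.0, -0.0, -5.6]
ft_force: [0.0, 0.4, -1.3]
opening: 0.293
gripper_force: 58.9
```

play_rows(moves=[[1.5,[0,0,-0.2],[0,0,0]],[1.5,[0,0,0],[0,0,0]]])

```text
time_s: 14.1
eef_pos: [0.4494, -0.3488, 0.0351]
ee_rot: [-180.0, 0.0, -5.6]
ft_force: [0.1, 0.1, -0.0]
opening: 0.293
gripper_force: 58.9
```

play_rows(moves=[[1.5,[0,0,-0.1],[0,0,0]],[1.5,[0,0,0],[0,0,0]]])

```text
time_s: 14.3
eef_pos: [0.4494, -0.3488, 0.0342]
ee_rot: [-180.0, -0.0, -5.6]
ft_force: [0.7, 0.2, -1.2]
opening: 0.293
gripper_force: 59.0
```

play_rows(moves=[[1.5,[0,0,-0.1],[0,0,0]],[1.5,[0,0,0],[0,0,0]]])

```text
time_s: 14.5
eef_pos: [0.4495, -0.3489, 0.0341]
ee_rot: [180.0, -0.0, -5.5]
ft_force: [-4.9, 4.3, 12.8]
opening: 0.293
gripper_force: 60.7
```

play_rows(moves=[[1.5,[0.8,-0.08,0],[0,0,0]],[1.5,[0.8,-0.08,0],[0,0,0]],[1.5,[0.8,-0.08,0],[0,0,0]],[1.5,[0.8,-0.08,0],[0,0,0]],[1.5,[0.8,-0.08,0],[0,0,0]],[1.5,[0.8,-0.08,0],[0,0,0]],[1.5,[0.5,-0.05,0],[0,0,0]],[1.5,[0,0,0],[0,0,0]]])

```text
time_s: 15.3
eef_pos: [0.5031, -0.3546, 0.0341]
ee_rot: [179.9, -0.1, -5.5]
ft_force: [-0.7, 0.1, 7.7]
opening: 0.287
gripper_force: 60.2
```

play_rows(moves=[[1.5,[0.5,-0.05,0],[0,0,0]],[1.5,[0.5,-0.05,0],[0,0,0]],[1.5,[0.5,-0.05,0],[0,0,0]],[1.5,[0.4,-0.04,0],[0,0,0]],[1.5,[0,0,0],[0,0,0]],[1.5,[0,0,0],[0,0,0]]])

```text
time_s: 15.9
eef_pos: [0.521, -0.3564, 0.0341]
ee_rot: [180.0, 0.0, -5.6]
ft_force: [-10.1, -0.0, 12.5]
opening: 0.291
gripper_force: 60.8
```

play_rows(moves=[[1.5,[0.4,-0.04,0],[0,0,0]],[1.5,[0.4,-0.04,0],[0,0,0]],[1.5,[0.3,-0.03,0],[0,0,0]],[1.5,[0,0,0],[0,0,0]],[1.5,[0,0,0],[0,0,0]]])

```text
time_s: 16.4
eef_pos: [0.5318, -0.3575, 0.0341]
ee_rot: [180.0, 0.1, -5.6]
ft_force: [-11.9, 1.2, 13.8]
opening: 0.29
gripper_force: 60.9
```

Run:
```python
from h import *
for n in("side","top"):
    ims,ds=zip(*[read_camera(n) for _ in range(2)]); im=ims[0]; P=cloud(n,np.mean(ds,0)); P0=np.load(n+"0.npy")
    if n=="side": cv2.imwrite("pics/push.png",cv2.resize(im[180:320,250:430],None,fx=4,fy=4))
    u=np.array([.9952,-.0976]); 
    def sel(P):
        q=P.reshape(-1,3); q=q[~np.isnan(q).any(1)]; x=(q[:,:2]-[.565,-.36])@u; y=(q[:,:2]-[.565,-.36])@np.array([.0976,.9952])
        k=(x>.003)&(x<.145)&(abs(y)<.065)&(q[:,2]<.04)&(q[:,2]>.01); return x[k],q[k,2]
    for Q in(P0,P):
        x,z=sel(Q)
        for _ in range(8):
            c=np.polyfit(x,z,1); r=abs(z-np.polyval(c,x)); k=r<max(.0012,2*np.median(r)); x,z=x[k],z[k]
        print(n,c, "z lip",np.polyval(c,0),len(x))
print(state()["eef_pos"],state()["ft_force"])
```

```text
side [-0.00162149  0.01819362] z lip 0.018193616799293943 625
side [-0.02542017  0.02214427] z lip 0.022144268029669924 782
top [-0.00077097  0.01838594] z lip 0.018385939391248763 901
top [-0.02713686  0.02229724] z lip 0.02229724199126741 583
[ 0.53183849 -0.35751195  0.03412154] [-11.48927395   1.39432155  12.96074988]
```

View pics/push.png

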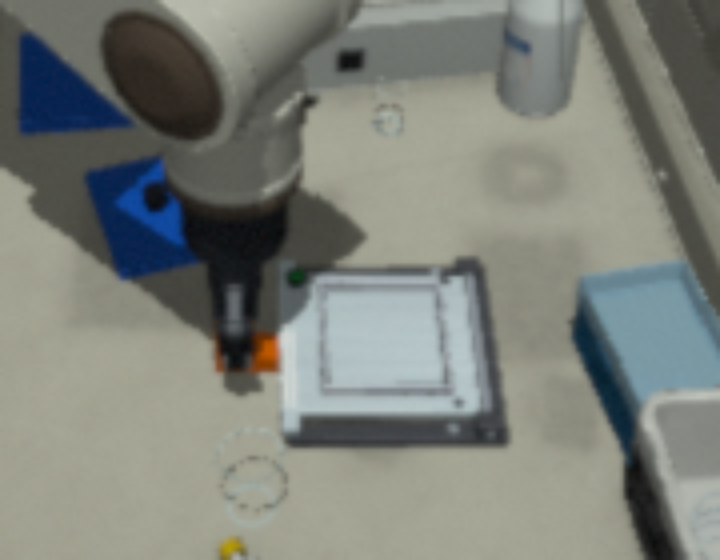

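The picture shows the wedge under the middle of the lip, still gripped, and the fingers clear of the table. The lip is about 3.9 mm up (0.025 rad). I'll let it settle and hand in.

play_rows(moves=[[1.5,[0,0,0],[0,0,0]],[1.5,[0,0,0],[0,0,0]],[1.5,[0,0,0],[0,0,0]]])

```text
time_s: 16.9
eef_pos: [0.5318, -0.3575, 0.0341]
ee_rot: [180.0, 0.1, -5.6]
ft_force: [-10.7, 0.6, 14.3]
opening: 0.291
gripper_force: 60.8
```

```bash
python3 -c "
from plant import *
print(close_job())"
```

```text
the job is handed in; nothing more can be done
None
```

I handed the job in at about 17 s: the lid lies flat on the worktop, and the wedge is still gripped under the lip, holding it about 4 mm (0.025 rad) off the rails; `close_job()` gave no verdict.

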